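Close the lint interceptor

ROBOT

A 6-joint arm with a two-finger parallel gripper is mounted at the origin on the work surface. World frame = base frame: x ahead of the robot, y to its left, z up, the work surface at z = 0. Lengths are in m, angles in rad, forces in N, time in s.
With the tool pointing down it reaches from about 0.25 to 0.85 m from the base axis. Payload 12.5 kg.
Tool frame: the origin (TCP) lies midway between the tips of the shut fingers; the grasp point (between the pads) lies 19 mm behind it; z points along the fingers, y is the line along which they close (so a half turn about z gives the same grasp; the last joint's range is limited). The gripper opens to 93 mm and grips with 3 to 60 N. Pads are 15 mm wide; open, the fingers measure 128 mm over their backs; the gripper's body (75 mm by 188 mm) begins 65 mm behind the grasp point.
Start: joints at [1.136, 0.351, 1.652, -0, 1.139, -0.085], TCP at [0.188, 0.517, 0.219] pointing down, gripper open.
Joint ranges: [-2.75, 2.75], [-0.79, 2.1], [0.01, 2.65], [-1.57, 4.71], [0.07, 3.14], [-2.87, 2.87]. Speed limits (rad/s): [2.22, 2.22, 2.79, 3.14, 3.14, 3.14].

INTERFACE

Orientations are given as a unit quaternion [x, y, z, w].
In Python, from station import arm, grip, ik, cams gives the robot as it stands. The module is installed in compiled form; this text tells all that it offers. Calls block until the motion is done:
- arm.movep(position, orientation): joint-space move of the TCP to a pose.
- arm.move_straight(position, feed=0.15, frame=None, guard=None): straight line of the TCP; frame=None keeps the orientation; feed is the mean speed in m/s. With guard (N) it stops when the force on the tool has changed by that much, and returns True; else False.
- arm.move_j(angles): joint-space move.
- grip(opening): finger opening in m; the grip force is fixed at half the most; returns when the fingers have stopped.
- arm.pause(seconds).
- ik(position, orientation): joint angles nearest the present ones, or None.
- arm.get_obs(): the state.
- cams.grab_frame(name): name is "scene" or "top"; returns a dict with "pixels" (480x640x3 uint8, red, green, blue), "mtx" (3x3 intrinsics, pixels), "R" (3x3) and "t" (3): a world point X has camera coordinates R X + t. Camera axes: x right, y down, z forward; pixel columns grow to the right and rows downward; lengths in m; the calibration is good to about 2 mm. A picture is of the moment at which its call begins. There is no depth.
A pose or a line that the arm cannot do raises arm.IKError and nothing moves.
- arm.hand_in(): hands the job in; it is judged then, once.
The state is a dict: "time_s": time; "joints": joint angles; "joint_velocities": joint speeds; "joint_torque": joint torques, N m; "eef_pos": TCP position; "orientation": TCP orientation; "ft_force": force on the tool from outside, world axes, zero at the start; "wrist_torque": the same for the moment, N m; "width": finger opening in m; "gripper_force": force on a finger pad.
Only numpy, scipy, OpenCV 4.12 (cv2) and the standard library are available. Lean on these libraries where they do the work, as an engineer would, in place of code of your own. Each camera call takes 0.05 s, during which the arm holds its last target. There are 200 camera calls.

TASK

Close the lint interceptor on the counter: with a fingertip against the side of its bar, turn the round cover until the notch in its rim stands over the locating pin, then press the cover fully home and let go. Do not take the bar between the fingers or lift the cover, and leave the bottle, the cup and the spanner where they are.

Things in the scene. Friction and masses are not known exactly. Their poses are not given: they have to be found in the camera images.
- interceptor: The lint interceptor, fixed to the counter: a white round pot on a 190 x 150 x 12 mm metal foot, with a flange of 84 mm radius on top and two pipe stubs along its own y (reaching 125 mm from its axis, lower than 55 mm). Origin on the counter, on the pot's vertical axis, z up; the flange's upper face is 60 mm above the origin; the locating pin is on its own +x side.
- pin_top (a point): Top of the steel locating pin: 12 mm diameter, domed, standing 9.5 mm out of the flange, 62 mm from the pot's axis. The outer half of the pin stays in sight outside the cover's edge, and a small ear, 14 mm wide and 4 mm above the flange, sticks out of the flange's edge right beside it (to 102 mm from the axis).
- bar_top (a point): Centre of the top of the cover's bar, on the vertical axis about which the cover turns. The grey cover is a disc of 61 mm radius, 10 mm thick, carrying a raised bar across its middle, 86 mm long, 14 mm wide and 26 mm high (the point is 34 mm above the cover's underside and 24 mm above the disc's upper face). The bar lies along this point's x axis, and +x points to the notch; z up.
- notch (a point): Middle of the mouth of the only notch in the cover's rim, at the height of the underside, 62 mm from the axis, beyond one end of the bar. The notch is 19 mm wide, open outwards, 13 mm deep towards the axis. It must come over the pin.
- cover (a joint): Turn of the cover in rad, growing anticlockwise from above. Notch over the pin at 0 or any whole turn (6.283); the cover turns freely both ways through several turns. Turning takes about 0.08 N m; it stops when no longer pushed.
- spindle (a joint): How far the cover has been pressed down, in m: 0 with the cover standing 11 mm clear of the flange, 0.011 fully home on the flange, negative if lifted. A tight seal holds the cover at any height it is left at; pressing takes 6 to 10 N. Away from the notch the pin stops the cover after about 2 mm.
- softener: Closed white bottle, 68 mm diameter, 130 mm high, loose; origin under its centre. To be left alone.
- scoop_cup: Small white open cup, 68 mm diameter at the rim, 60 mm high, loose; origin under its centre. To be left alone.
- spanner: Steel spanner lying flat on the counter, loose. To be left alone.

How it is judged:
By the outcome, as a careful person would: the job done as asked, in the order asked, and still so for the second after the job is handed in, with the robot touching nothing.
It also fails if it takes over 61 s, if anything falls off the work surface, if the arm or the gripper's body presses on something with over 40 N, if the wrist force passes 120 N, or if a joint passes its speed limit or range.

## Working session

There is one attempt and no reset: what is moved stays moved. The work goes in short steps, each a Python script; the robot and the scene stay as the last script left them, time stands still between calls to the robot, and variables do not carry over. Pictures are saved under pics/ and viewed, at most 10 in all, crops included, and the job is handed in when it is done.

```bash
mkdir -p pics; python3 - <<'E'
from station import arm,cams
import cv2,numpy as np
for n in("top","scene"):
    f=cams.grab_frame(n);cv2.imwrite(f"pics/{n}0.png",f["pixels"][:,:,::-1])
    np.savez(f"cal_{n}.npz",**{k:f[k] for k in("mtx","R","t")})
    print(n,f["mtx"].tolist(),(-f["R"].T@f["t"]).round(3),f["R"].round(3).tolist())
print(arm.get_obs())
E
```

```text
top [[453.0080303960246, 0.0, 313.1390419044156], [0.0, 453.0080303960246, 251.358566937107], [0.0, 0.0, 1.0]] [0.362 0.113 1.035] [[0.028, -1.0, -0.0], [-0.983, -0.028, -0.182], [0.182, 0.006, -0.983]]
scene [[494.47541471176714, 0.0, 318.6828048463867], [0.0, 494.47541471176714, 240.86818387714544], [0.0, 0.0, 1.0]] [ 1.175 -0.051  0.905] [[0.213, 0.977, 0.008], [0.747, -0.157, -0.645], [-0.629, 0.144, -0.764]]
{'time_s': 0.1, 'joints': array([ 1.13637707e+00,  3.51179139e-01,  1.65231991e+00, -6.31529871e-06,
        1.13910941e+00, -8.46042979e-02]), 'joint_velocities': array([ 0.00062487, -0.00096368, -0.0021333 , -0.00013526,  0.00041303,
       -0.00015868]), 'joint_torque': array([-9.13426766e-05, -4.98028493e+01, -2.85698462e+01,  6.99460669e-02,
        2.40185723e-02, -5.06893207e-05]), 'eef_pos': array([0.18835364, 0.5164295 , 0.2181723 ]), 'orientation': array([ 1.74015704e-01,  9.84742746e-01, -4.91633781e-04, -1.27561561e-04]), 'ft_force': array([-0.05919157,  0.63553305,  0.31235975]), 'wrist_torque': array([-0.03884744, -0.0521428 , -0.01590533]), 'gripper_force': 0.0, 'width': 0.09278289994752649}
```

View pics/top0.png

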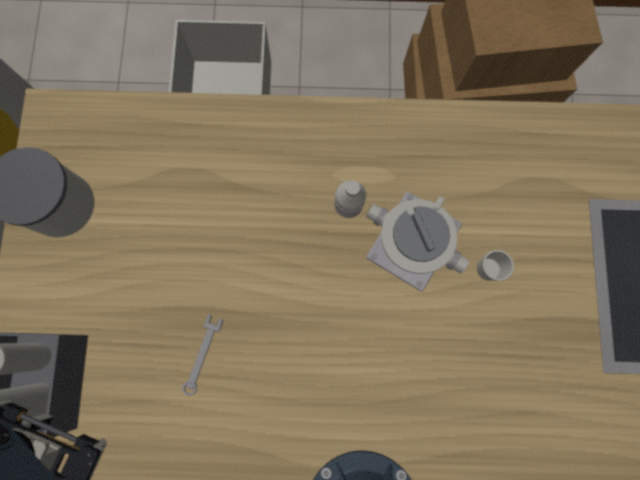

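View pics/scene0.png

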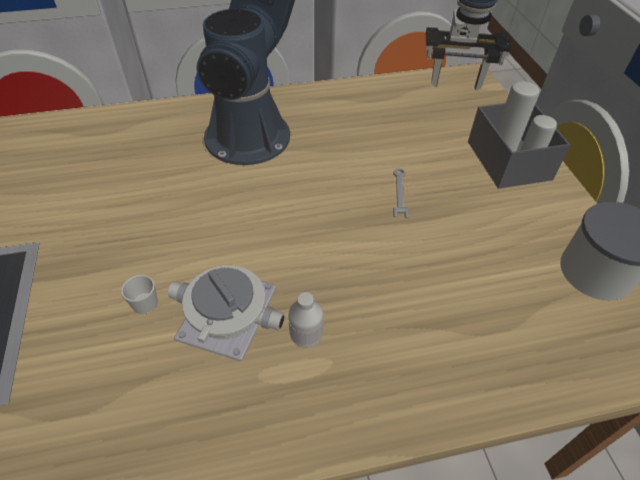

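The interceptor is at about (419,236) in top, with its ear at (439,202) and the bar running (412,210)–(430,248). In scene it is at about (224,300), ear at (205,330). I'll enlarge both views to find the notch.

```bash
python3 - <<'E'
import cv2,numpy as np
a=cv2.imread("pics/top0.png")[180:300,355:475]; b=cv2.imread("pics/scene0.png")[250:360,160:290]
a=cv2.resize(a,(400,400),interpolation=cv2.INTER_CUBIC);b=cv2.resize(b,(400,338),interpolation=cv2.INTER_CUBIC)
o=np.zeros((400,800,3),np.uint8);o[:,:400]=a;o[:338,400:]=b
o=cv2.convertScaleAbs(o,alpha=1.3,beta=-40)
cv2.imwrite("pics/crop0.png",o)
E
```

```text
(no output)
```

View pics/crop0.png

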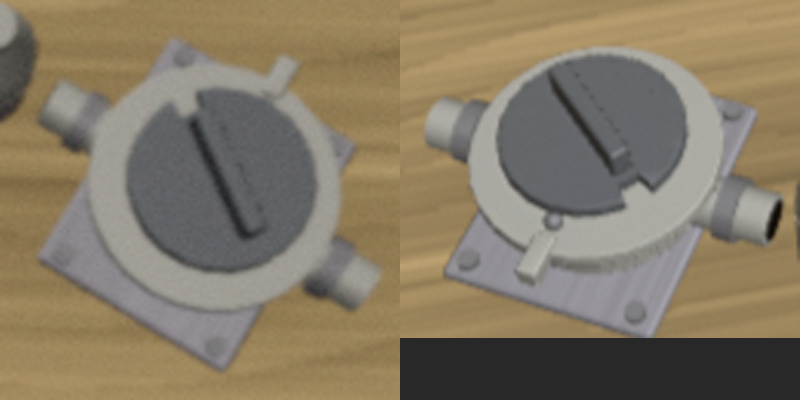

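Notch at top (411,212) and scene (236,312); pin at scene (210,322), ear tip at top (441,199). The notch is therefore about 55° anticlockwise of the pin.

```bash
cat > h.py <<'E'
import cv2,numpy as np
C={n:dict(np.load(f"cal_{n}.npz")) for n in("top","scene")}
def ray(n,p,z):
    c=C[n];o=-c["R"].T@c["t"];d=c["R"].T@np.linalg.inv(c["mtx"])@[p[0],p[1],1.]
    return (o+d*(z-o[2])/d[2])
def cover(n,img,z,win):   # centre of cover disc: grey mask -> plane -> circle
    g=img.astype(int);v=g.mean(2);sat=g.max(2)-g.min(2)
    m=((v<125)&(sat<30)).astype(np.uint8);k=np.zeros_like(m);x0,x1,y0,y1=win;k[y0:y1,x0:x1]=m[y0:y1,x0:x1]
    k=cv2.morphologyEx(k,cv2.MORPH_OPEN,np.ones((5,5),np.uint8))
    cs,_=cv2.findContours(k,cv2.RETR_EXTERNAL,cv2.CHAIN_APPROX_NONE);c=max(cs,key=cv2.contourArea)
    P=np.array([ray(n,q,z)[:2] for q in cv2.convexHull(c)[:,0]])
    (cx,cy),r=cv2.minEnclosingCircle(P.astype(np.float32));return np.array([cx,cy]),r
E
python3 - <<'E'
from h import *
wins={"top":(375,465,195,280),"scene":(180,275,262,325)};cc=[]
for n in wins:
    c,r=cover(n,cv2.imread(f"pics/{n}0.png"),.081,wins[n]);cc.append(c);print(n,c.round(4),round(r,4))
c=np.mean(cc,0)
def pr(l,n,p,z):
    X=ray(n,p,z)[:2]
    for o in(cc[0 if n=="top" else 1],c):
        d=X-o;print(l,X.round(4),"r",np.hypot(*d).round(4),"ang",np.degrees(np.arctan2(d[1],d[0])).round(1))
pr("notch top","top",(411.1,211.8),.076);pr("notch sc","scene",(235.7,311.8),.074)
pr("pin sc","scene",(210,321.6),.0695);pr("ear tip top","top",(441.4,198.6),.064);pr("ear tip sc","scene",(160+130*.325,250+270*.3254),.064)
E=[(160+203*.325,250+0*0)]
pr("bar end+ sc","scene",(160+220*.325,250+158*.3254),.105);pr("bar end- sc","scene",(160+160*.325,250+68*.3254),.105)
pr("bar+ top","top",(355+200*.3,180+112*.3),.105);pr("bar- top","top",(355+258*.3,180+232*.3),.105)
for l,n,p in(("soft","top",(352,188)),("cup","top",(495,266))):print(l,ray(n,p,.13 if l=="soft" else .06))
E
```

```text
top [ 0.5856 -0.1139] 0.0638
scene [ 0.5898 -0.1145] 0.0633
notch top [ 0.6338 -0.0934] r 0.0524 ang 23.1
notch top [ 0.6338 -0.0934] r 0.0506 ang 24.3
notch sc [ 0.6352 -0.0922] r 0.0506 ang 26.1
notch sc [ 0.6352 -0.0922] r 0.0523 ang 24.8
pin sc [ 0.6441 -0.1435] r 0.0616 ang -28.1
pin sc [ 0.6441 -0.1435] r 0.0636 ang -27.4
ear tip top [ 0.6696 -0.1638] r 0.0976 ang -30.7
ear tip top [ 0.6696 -0.1638] r 0.0957 ang -31.2
ear tip sc [ 0.6734 -0.1612] r 0.0958 ang -29.2
ear tip sc [ 0.6734 -0.1612] r 0.0977 ang -28.7
bar end+ sc [ 0.6305 -0.096 ] r 0.0447 ang 24.4
bar end+ sc [ 0.6305 -0.096 ] r 0.0465 ang 23.0
bar end- sc [ 0.5526 -0.1271] r 0.0393 ang -161.2
bar end- sc [ 0.5526 -0.1271] r 0.0374 ang -159.8
bar+ top [ 0.6219 -0.0954] r 0.0408 ang 27.1
bar+ top [ 0.6219 -0.0954] r 0.0391 ang 28.8
bar- top [ 0.5452 -0.1307] r 0.0438 ang -157.4
bar- top [ 0.5452 -0.1307] r 0.0456 ang -158.8
soft [0.66646993 0.04086917 0.13      ]
cup [ 0.52149059 -0.27794835  0.06      ]
```

Both views agree: the axis is at about (0.5875, −0.114), with the bar and notch at about 24° and the pin at −28°. The cover has to turn clockwise about 52°. I'll shut the fingers and push on the bar's +y side, stopping a few degrees short.

```bash
cat >> h.py <<'E'
c0=np.array([.5875,-.114])
def Q(deg): f=np.radians((deg+90)/2); return [np.cos(f),np.sin(f),0.,0.]
def P(deg,r,off,z):
    a=np.radians(deg);u=np.array([np.cos(a),np.sin(a)]);n=np.array([-u[1],u[0]])
    return [*(c0+r*u+off*n),z]
E
python3 - <<'E'
from h import *
from station import arm,grip,cams,ik
T=lambda s:print(s,arm.get_obs()["time_s"],arm.get_obs()["eef_pos"].round(4),arm.get_obs()["ft_force"].round(1))
for d in(24,-30):print(np.round(ik(P(d,30e-3,.015,.09),Q(d)),2))
grip(0);T("shut")
arm.movep(P(24,.030,.030,.22),Q(24));T("above")
if arm.move_straight(P(24,.030,.030,.089),feed=.12,guard=15): T("HIT");raise SystemExit
T("down")
for d in np.arange(24,-25,-6.):
    arm.move_straight(P(d,.030,.0145,.089),feed=.04,frame=Q(d))
    print(d,arm.get_obs()["ft_force"].round(1))
T("pushed")
for n in("top","scene"):
    cv2.imwrite(f"pics/{n}1.png",cams.grab_frame(n)["pixels"][:,:,::-1])
a=cv2.imread("pics/top1.png")[180:300,355:475]; b=cv2.imread("pics/scene1.png")[250:360,160:290]
o=np.zeros((400,800,3),np.uint8);o[:,:400]=cv2.resize(a,(400,400),interpolation=2);o[:338,400:]=cv2.resize(b,(400,338),interpolation=2)
cv2.imwrite("pics/crop1.png",cv2.convertScaleAbs(o,alpha=1.3,beta=-40))
E
```

```text
[-0.22  0.62  1.58 -0.    0.95 -0.64]
[-0.26  0.64  1.53 -0.    0.97  0.27]
shut 1.55 [0.1885 0.5167 0.2186] [ 0.4 -0.1 -0.1]
above 4.1083 [ 0.6028 -0.0736  0.22  ] [-0.8  0.6  1.2]
down 5.35 [ 0.6031 -0.0745  0.0897] [ 0.5 -0.3  0.5]
24.0 [0.7 3.2 0.6]
18.0 [0.1 4.1 2.8]
12.0 [0.4 4.3 4.1]
6.0 [-0.   4.2  3.4]
0.0 [0.4 4.9 3.7]
-6.0 [1.4 3.7 3.4]
-12.0 [0.6 4.3 4.1]
-18.0 [1.6 3.9 3.5]
-24.0 [1.6 3.1 2.5]
pushed 7.9583 [ 0.6208 -0.1129  0.089 ] [1.6 3.1 2.5]
```

View pics/crop1.png

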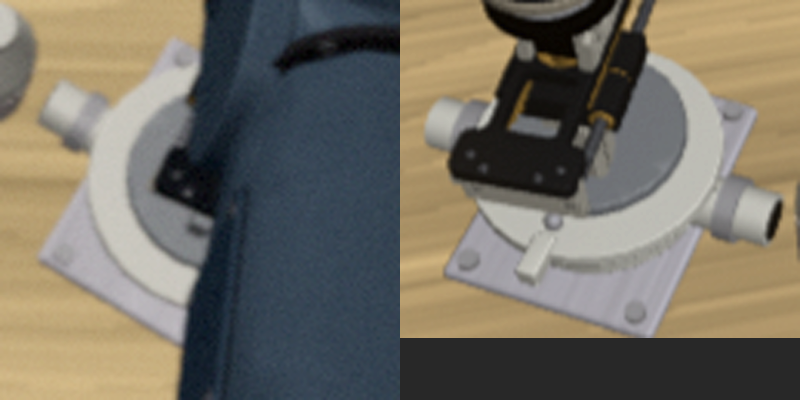

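The cover has turned, but the gripper hides the notch. I'll back off and clear the view to look.

```bash
cat > look.py <<'E'
from h import *
from station import cams
def look(i):
    for n in("top","scene"): cv2.imwrite(f"pics/{n}{i}.png",cams.grab_frame(n)["pixels"][:,:,::-1])
    a=cv2.imread(f"pics/top{i}.png")[180:300,355:475]; b=cv2.imread(f"pics/scene{i}.png")[250:360,160:290]
    o=np.zeros((400,800,3),np.uint8);o[:,:400]=cv2.resize(a,(400,400),interpolation=2);o[:338,400:]=cv2.resize(b,(400,338),interpolation=2)
    cv2.imwrite(f"pics/crop{i}.png",cv2.convertScaleAbs(o,alpha=1.3,beta=-40))
E
python3 - <<'E'
from look import *
from station import arm
arm.move_straight(P(-24,.03,.03,.089),feed=.06)
arm.move_straight(P(-24,.03,.03,.22),feed=.2)
arm.movep([.45,.15,.25],Q(-5));look(2);print(arm.get_obs()["time_s"])
E
```

```text
10.55
```

View pics/crop2.png

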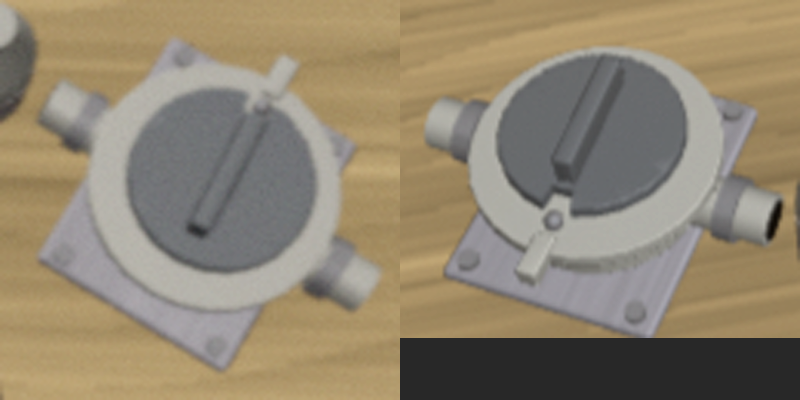

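The notch is nearly over the pin: scene-crop mouth corners at (547,207) and (573,213), pin at (554,220). I'll compute how much is left.

```bash
python3 - <<'E'
from h import *
wins={"top":(375,465,195,280),"scene":(180,275,262,325)}
S=lambda x,y:(160+(x-400)*.325,250+y*.3254)
Tt=lambda x,y:(355+x*.3,180+y*.3)
def g(l,n,p,z,o):
    d=ray(n,p,z)[:2]-o;print(l,np.hypot(*d).round(4),np.degrees(np.arctan2(d[1],d[0])).round(1))
cs=cover("scene",cv2.imread("pics/scene0.png"),.081,wins["scene"])[0];ct=cover("top",cv2.imread("pics/top0.png"),.081,wins["top"])[0]
# scene bar top outline: dark/bright mask of bar by crop readings
g("c1","scene",S(547,207),.081,cs);g("c2","scene",S(573,213),.081,cs);g("pin","scene",S(554,220),.0695,cs)
g("pinT","top",Tt(261,106),.0695,ct);g("c1T","top",Tt(247,103),.081,ct);g("c2T","top",Tt(279,113),.081,ct)
def seg(n,p,q):
    d=ray(n,q,.105)-ray(n,p,.105);print("bar",n,np.degrees(np.arctan2(d[1],d[0])).round(1),np.hypot(*d[:2]).round(4))
seg("scene",S(613,58),S(564,162));seg("top",Tt(199,226),Tt(257,112))
for n,f in(("top",Tt),("scene",S)):
    I=cv2.imread(f"pics/{n}2.png");x0,x1,y0,y1=wins[n]
    b=cv2.resize(I[190:250,400:460] if n=="top" else I[295:335,190:250],None,fx=6.6 if n=="top" else 6.6,fy=6.6,interpolation=2)
    cv2.imwrite(f"pics/z_{n}.png",b)
a=cv2.imread("pics/z_top.png");b=cv2.imread("pics/z_scene.png");o=np.zeros((400,800,3),np.uint8);o[:a.shape[0],:a.shape[1]]=a;o[:b.shape[0],400:400+b.shape[1]]=b
cv2.imwrite("pics/z.png",cv2.convertScaleAbs(o,alpha=1.5,beta=-60))
E
```

```text
c1 0.0601 -31.3
c2 0.0611 -14.9
pin 0.0615 -28.0
pinT 0.0594 -30.0
c1T 0.053 -19.4
c2T 0.0582 -41.2
bar scene -26.8 0.0836
bar top -26.8 0.084
```

View pics/z.png

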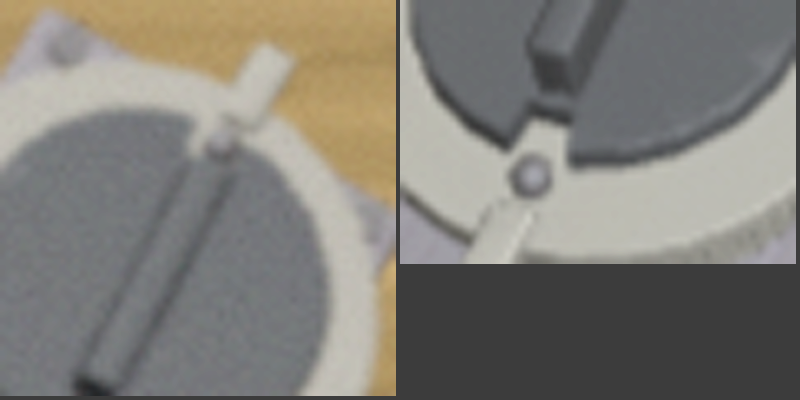

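The notch is about 2–3° short of the pin (bar −26.8°, pin −28 to −30°). I'll nudge 2.5° more and look again, using the pipe stubs to check the pot's orientation.

```bash
python3 - <<'E'
from look import *
from station import arm
d=ray("top",(355+.3*62,180+.3*107),.035)-ray("top",(355+.3*362,180+.3*275),.035)
print("pot x dir",np.degrees(np.arctan2(d[1],d[0]))-90,np.hypot(*d[:2]))
arm.movep(P(-20,.03,.032,.20),Q(-24))
arm.move_straight(P(-20,.03,.030,.089),feed=.12,guard=15)
arm.move_straight(P(-20,.03,.018,.089),feed=.05,frame=Q(-22))
arm.move_straight(P(-24,.03,.0145,.089),feed=.03,frame=Q(-24))
arm.move_straight(P(-26.5,.03,.0145,.089),feed=.02,frame=Q(-26.5))
print(arm.get_obs()["ft_force"].round(1),arm.get_obs()["eef_pos"],P(-26.5,.03,.0145,.089))
arm.move_straight(P(-26.5,.03,.03,.089),feed=.06)
arm.move_straight(P(-26.5,.03,.03,.2),feed=.2)
arm.movep([.45,.15,.25],Q(-5));look(3);print(arm.get_obs()["time_s"])
a=cv2.imread("pics/top3.png")[190:250,400:460];b=cv2.imread("pics/scene3.png")[285:345,180:240]
o=cv2.resize(np.hstack([a,b]),(800,400),interpolation=2);cv2.imwrite("pics/z3.png",cv2.convertScaleAbs(o,alpha=1.5,beta=-60))
E
```

```text
pot x dir -28.8112622763471 0.2299693905754661
[1.3 3.4 1.1] [ 0.62092899 -0.11411601  0.08907307] [np.float64(0.620817899138153), np.float64(-0.1144093861500649), 0.089]
16.175
```

View pics/z3.png

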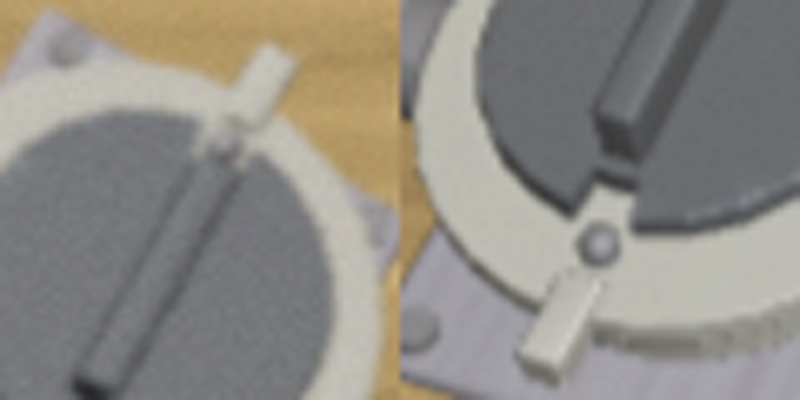

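The notch is now centred on the pin in both views: top pin at (223,143) between corners (200,158) and (245,160), and in scene the notch line passes through the pin at (599,243). Next, press at the bar's centre.

```bash
python3 - <<'E'
from look import *
from station import arm
s=lambda l:print(l,arm.get_obs()["eef_pos"].round(4),arm.get_obs()["ft_force"].round(1),arm.get_obs()["time_s"])
arm.movep(P(-28.5,0,0,.17),Q(-28.5))
print(arm.move_straight(P(-28.5,0,0,.110),feed=.08,guard=15));s("near")
z=.110
while z>.087:
    z-=.002
    h=arm.move_straight(P(-28.5,0,0,z),feed=.015,guard=35);s(round(z,3))
    if h or arm.get_obs()["ft_force"][2]>30:break
E
```

```text
False
near [ 0.5878 -0.1141  0.1104] [-0.3  0.2  0.7] 18.25
0.108 [ 0.5875 -0.114   0.1081] [0.9 0.3 0.4] 18.5333
0.106 [ 0.5874 -0.114   0.1059] [ 0.  -0.3 -0.2] 18.8167
0.104 [ 0.5877 -0.114   0.1042] [-0.   1.   3.2] 19.1
0.102 [ 0.5877 -0.114   0.1022] [-0.6  0.5  3.9] 19.3833
0.1 [ 0.5877 -0.114   0.1001] [ 0.7 -0.3  4.9] 19.6667
0.098 [ 0.5876 -0.114   0.0981] [0.2 1.  4.4] 19.95
0.096 [ 0.5876 -0.114   0.0961] [ 1.1 -0.1  2.9] 20.2333
0.094 [ 0.5877 -0.114   0.0942] [ 0.2 -0.6  4.7] 20.5167
0.092 [ 0.5881 -0.1142  0.0939] [-5.6  1.5 22.3] 20.8
0.09 [ 0.5886 -0.1143  0.0936] [-10.    2.8  37.3] 21.0833
```

It passed the pin-stop height and bottomed at z ≈ 0.094, exactly the home height, with the force rising to 37 N. I'll release and check.

```bash
python3 - <<'E'
from look import *
from station import arm
arm.move_straight(P(-28.5,0,0,.2),feed=.12)
arm.movep([.45,.15,.25],Q(-5));look(4);print(arm.get_obs()["time_s"])
E
```

```text
23.4083
```

View pics/crop4.png

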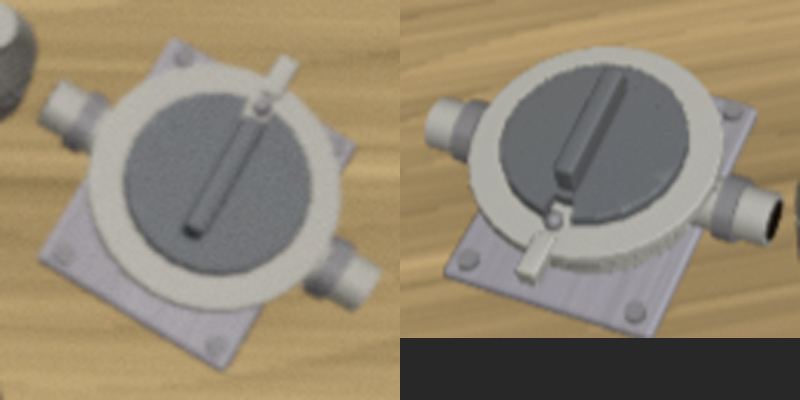

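View pics/scene4.png

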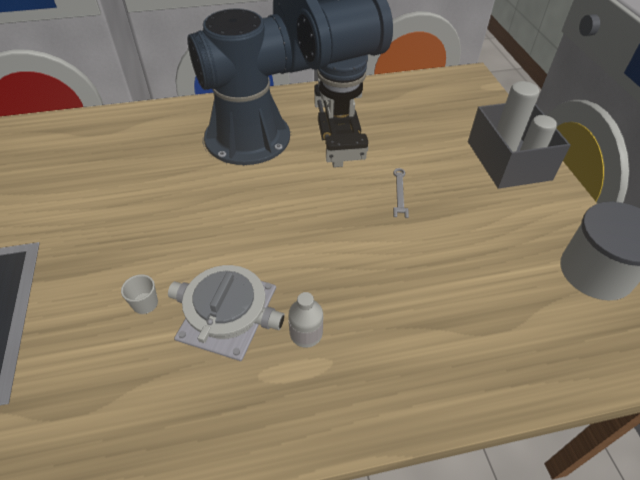

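The cover sits flush on the flange with the pin standing in the notch (scene pin at about (210,322)). The bottle, cup and spanner haven't moved.

```bash
python3 -c "
from station import arm
print(arm.hand_in())"
```

```text
the job is handed in; nothing more can be done
None
```

The lint interceptor is closed and the job is handed in: I turned the cover until its notch stood over the pin, pressed it fully home, and let go, with the bottle, cup and spanner left where they were.

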